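# Snap the sample box lid shut all round

## Robot

A 6-joint arm with a two-finger parallel gripper is mounted at the origin on the work surface. World frame = base frame: x ahead of the robot, y to its left, z up, the work surface at z = 0. Lengths are in m, angles in degrees, forces in N, time in s.
With the tool pointing down it reaches from about 0.35 to 0.925 m from the base axis. Payload 6.4 kg.
Tool frame: the origin (TCP) lies between the finger pads; the fingertips stand 8 mm ahead of it and the grasp point (between the pads) lies 11 mm behind it (manip.tips_ahead is the distance from the TCP to the fingertips, in m); z points along the fingers, y is the direction in which the jaws open and shut (so a half turn about z gives the same grasp; the last joint's range is limited). The gripper opens to 85 mm and grips with 20 to 120 N. Pads are 22 mm wide; open, the fingers measure 114 mm over their backs; the gripper's body (76 mm by 85 mm) begins 54 mm behind the grasp point. The pads swing forward as they close: fully open they stand 13 mm farther back than shut.
Start: joints at [56.774, 14.043, 89.255, -0, 76.702, -9.975], TCP at [0.257, 0.597, 0.239] pointing down, gripper open.
Joint ranges: [-179.41, 179.41], [-58.25, 129.5], [7.25, 145.43], [-54.29, 234.29], [11.92, 165.04], [-157.13, 157.13]. Speed limits (degrees/s): [147.25, 147.25, 180, 180, 180, 180].

## Interface

Orientations are given as a 3x3 rotation matrix whose columns are the frame's x, y, z axes.
In Python, from workcell import sensors, optics, workorder, manip gives the robot as it stands.
- The arm moves only by the tool jog_arm, never from a script. Its argument "series" is one flat list of numbers, 5 for each row, row after row: the shift along the world's x, y, z in m, then the turn about the world's z in rad, then the opening, from 0 (shut) to 1 (fully open). A call has 1 to 8 rows; each row is the pose to reach, as a shift and turn from the pose commanded when the call began; what a row does not reach only later rows make up. A row lasts 1/8 s, in which the tool goes at most 62.5 mm and 10.7 degrees, less where a joint would pass 70% of its speed; a pose out of reach is approached as far as the arm can. A call with a gripper value outside its range is refused whole. The fingers move at their own pace and stop on an object; the grip force is fixed at half the most. Time passes only in rows, so rows that repeat a pose let the fingers close. It gives the time, the measured TCP pose, the force and the opening at its end, in the units of the state.
- sensors.get_state(): the state, without advancing time (a new reading comes with each control period).
- optics.grab_frame(name): name is "scene" or "top"; returns the picture (400x640x3 uint8, red, green, blue); there is no depth.
- optics.camera_params(name): a dict with "fx", "fy", "cx", "cy" (pixels), "extrinsics" (4x4, takes a point from camera to world coordinates). Camera axes: x right, y down, z forward; pixel columns grow to the right and rows downward; lengths in m; the calibration is good to about 2 mm. A picture is of the moment at which its call begins. camera_params takes no time and is no camera call.
- workorder.sign_off(): hands the job in, once; it reports no verdict.
The state is a dict: "t": time; "joint_positions": joint angles; "joint_velocities": joint speeds; "joint_efforts": joint torques, N m; "ee_pos": TCP position; "orientation": TCP orientation; "force": force on the tool from outside, world axes, zero at the start; "ft_torque": the same for the moment, N m; "grip_width": finger opening in m.
Only numpy, scipy, OpenCV 4.12 (cv2) and the standard library are available. Lean on these libraries where they do the work, as an engineer would, in place of code of your own. Each camera call takes 0.05 s, during which the arm holds its last target.

## Task

On the blue sample box in the middle of the bench the lid has only been laid on, and all four sides of its rim still stand up (the other such box is already shut). Press each side of the rim down until it clicks flat, so that the lid is shut all round. Only press: do not lift, tip or shove the box out of its place, do not push so hard that the lid cracks, and leave everything else on the bench where it is.

Things in the scene. Friction and masses are not known exactly. Their poses are not given: they have to be found in the camera images.
- sample_box: box to be shut: blue tub, white-rimmed snap-fit lid with clear window, ceramic plates inside, about 1.5 kg, loose on the bench. With the lid shut 164 (x) x 214 (y) x 72 mm high. Origin: centre of its underside, z up, y the long way. Each of the lid's four sides is a clip side of its rim; the corners are rigid. It stands steady when a side is pressed straight down. The lid cracks if fingers push with over 80 N
- lid_window (a point): middle of the lid's clear window, on its upper face, 66 mm above the bench. The window and the white frame round it (frame top 68.5 mm above the bench) are rigid and do not move: the four rim sides flex from the frame's outer edge, 54 mm from this point in the box's x (front, back) and 79 mm in its y (left, right)
- rim_front (a joint): rim side on the -x side (a long side, 150 mm) of the box: how far it has been pressed down, rad. 0 = raised, as at the start (outer edge 11 mm too high); 0.42 = flat and shut. Let go early it springs back up; pressed past about 0.30 it snaps over, clicks flat to 0.42 and stays. Takes about 6 to 13 N straight down on its outer half
- rim_front_press (a point): point on the upper face of the front rim side, halfway along it, 21 mm out from its inner (flexing) edge and 7 mm in from its outer edge (the side is 28 mm wide); it moves with the side. Shut it is 72 mm above the bench, raised about 80 mm
- rim_back (a joint): rim side on the +x side (a long side, 150 mm) of the box: how far it has been pressed down, rad. 0 = raised, as at the start (outer edge 11 mm too high); 0.42 = flat and shut. Let go early it springs back up; pressed past about 0.30 it snaps over, clicks flat to 0.42 and stays. Takes about 6 to 13 N straight down on its outer half
- rim_back_press (a point): point on the upper face of the back rim side, halfway along it, 21 mm out from its inner (flexing) edge and 7 mm in from its outer edge (the side is 28 mm wide); it moves with the side. Shut it is 72 mm above the bench, raised about 80 mm
- rim_left (a joint): rim side on the +y side (a short side, 100 mm) of the box: how far it has been pressed down, rad. 0 = raised, as at the start (outer edge 11 mm too high); 0.42 = flat and shut. Let go early it springs back up; pressed past about 0.30 it snaps over, clicks flat to 0.42 and stays. Takes about 6 to 13 N straight down on its outer half
- rim_left_press (a point): point on the upper face of the left rim side, halfway along it, 21 mm out from its inner (flexing) edge and 7 mm in from its outer edge (the side is 28 mm wide); it moves with the side. Shut it is 72 mm above the bench, raised about 80 mm
- rim_right (a joint): rim side on the -y side (a short side, 100 mm) of the box: how far it has been pressed down, rad. 0 = raised, as at the start (outer edge 11 mm too high); 0.42 = flat and shut. Let go early it springs back up; pressed past about 0.30 it snaps over, clicks flat to 0.42 and stays. Takes about 6 to 13 N straight down on its outer half
- rim_right_press (a point): point on the upper face of the right rim side, halfway along it, 21 mm out from its inner (flexing) edge and 7 mm in from its outer edge (the side is 28 mm wide); it moves with the side. Shut it is 72 mm above the bench, raised about 80 mm
- done_box: an identical sample box standing to one side, loose, its lid already fully shut (all rim sides flat); leave it alone. Origin: centre of its underside, z up
- gauge: hand-held thickness gauge lying flat near the box, about 110 x 80 x 20 mm, black round dial and grey C-frame, loose; leave it alone. Origin: on the bench below the middle of its frame
- weight: brass 200 g check weight, 36 mm diameter, 52 mm high with a small knob, loose, near the box; leave it alone. Origin: centre of its underside
- marker: white marker pen with a blue cap, 135 mm long, 17 mm thick, lying near the box along its own x, loose; leave it alone. Origin: on the bench under its middle
- label_roll: roll of paper labels lying flat, 64 mm diameter, 30 mm high, loose, near the box; leave it alone. Origin: centre of its underside
- plate: single grey-beige ceramic plate 150 x 150 x 8 mm lying on the bench, loose; leave it alone. Origin: centre of its underside
- brush: hand brush lying on the bench, loose; leave it alone. Origin: on the bench under it

How it is judged (in metres and radians):
At the end, for the whole second after the job is handed in: all four rim sides of the sample box's lid are clicked flat (each above 0.37 of its 0.42 rad), and the box stands upright (within 0.05 rad), at rest, within 25 mm of where it started (value of joint each of rim_front, rim_back, rim_left, rim_right above 0.37 rad and distance of sample_box from where it was at the start of the episode below 0.025 m and angle between sample_box's own z axis and vertical below 0.05 rad and linear speed of sample_box below 0.01 m/s); the robot touches nothing.
It fails at once if the sample box is lifted more than 12 mm off the bench (height (world z) of sample_box above 0.012 m).
It fails at once if the sample box is tipped by more than 0.12 rad (angle between sample_box's own z axis and vertical above 0.12 rad).
It fails at once if the sample box is shoved more than 30 mm from its place (distance of sample_box from where it was at the start of the episode above 0.03 m).
It fails at once if the fingers push on the sample box with more than 80 N and crack the lid (contact force between the fingers and sample_box above 80 N).
It fails at once if one of the other loose things (shut box, gauge, weight, marker, label roll, plate, brush) is moved more than 20 mm (distance of any of done_box, gauge, weight, marker, label_roll, plate, brush from where it was at the start of the episode above 0.02 m).
It also fails if it takes over 51 s, if anything falls off the work surface, if the arm or the gripper's body presses on something with over 40 N, if the wrist force passes 120 N, or if a joint passes its speed limit or range.

## Working session

There is one attempt and no reset: what is moved stays moved. The work goes in short steps, Python scripts to look and compute and a tool call to move; the robot and the scene stay as the last step left them, time stands still between calls to the robot, and variables do not carry over. Pictures are saved under pics/ and viewed, and the job is handed in when it is done.

Besides the shell and the picture viewer there is one more tool, called after "Call:" as name(argument=value, ...), one argument or row to a line, values as JSON. jog_arm: Moves the arm, as the interface text tells. Its arguments: {"type":"object","properties":{"series":{"type":"array","items":{"type":"number"}}},"required":["series"]}

```bash
mkdir -p pics; python3 - <<'E'
from workcell import sensors, optics, manip
import cv2
print(sensors.get_state()); print(manip.tips_ahead)
for n in("scene","top"):
    f=optics.grab_frame(n); cv2.imwrite(f"pics/{n}0.png",f[:,:,::-1]); print(optics.camera_params(n))
E
```

```text
{'t': 0.0, 'joint_positions': array([ 5.67762983e+01,  1.40827355e+01,  8.93243541e+01,  1.33077186e-03,
        7.67011004e+01, -9.97345603e+00]), 'joint_velocities': array([-0.02770452, -0.11946944, -0.06095085, -0.04205523, -0.11241495,
       -0.04997774]), 'joint_efforts': array([-7.79074162e-05, -4.29528236e+01, -3.26120174e+01, -1.50663755e-04,
        5.40718582e-03, -1.89814295e-05]), 'ee_pos': array([0.25626094, 0.59677304, 0.23820097]), 'orientation': array([[-9.18787216e-01,  3.94751747e-01, -1.05350936e-03],
       [ 3.94752998e-01,  9.18785946e-01, -1.56722436e-03],
       [ 3.49285046e-04, -1.85582168e-03, -9.99998217e-01]]), 'force': array([ 0.357834  , -1.00527674,  0.0886989 ]), 'ft_torque': array([-0.02008579, -0.01992253, -0.00336926]), 'grip_width': 0.08531086317526454}
0.008
{'fx': 468.1142237928226, 'fy': 468.1142237928226, 'cx': 318.99537490459466, 'cy': 190.56353489889798, 'extrinsics': array([[-0.71641127,  0.38192839, -0.58385409,  1.44187277],
       [ 0.69736231,  0.41718654, -0.58278744,  0.95109846],
       [ 0.02099299, -0.82467332, -0.5652196 ,  0.98006074],
       [ 0.        ,  0.        ,  0.        ,  1.        ]])}
{'fx': 509.4657953292069, 'fy': 509.4657953292069, 'cx': 315.8115237676891, 'cy': 204.1789296629014, 'extrinsics': array([[ 0.02428061, -0.98035541,  0.19573889,  0.2334426 ],
       [-0.99967167, -0.02541295, -0.00327518, -0.01419351],
       [ 0.00818514, -0.1955951 , -0.98065058,  1.42642773],
       [ 0.        ,  0.        ,  0.        ,  1.        ]])}
```

View pics/scene0.png

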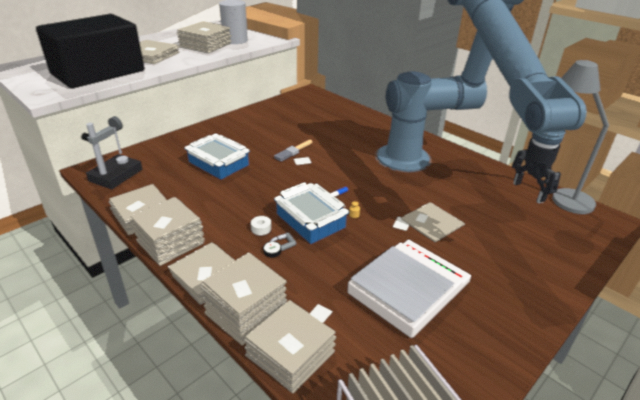

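View pics/top0.png

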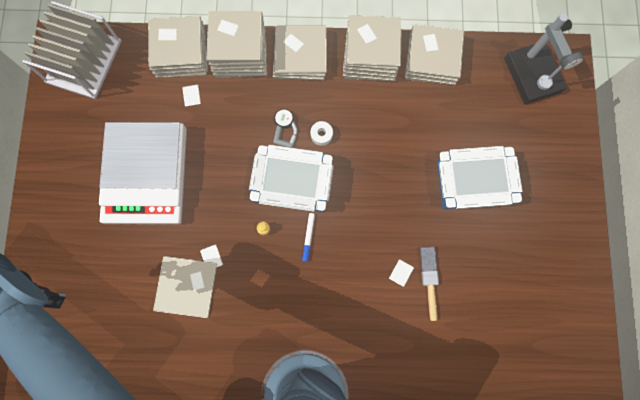

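The scene view shows the sample box at about (312,210). In the top view it is at about (291,178), with the gauge and label roll beyond it, the weight and marker on the robot's side, and the done box at (480,177). Next I'll segment the window.

```bash
cat > h.py <<'E'
import numpy as np,cv2
from workcell import optics
def ray(n,uv,z):
    p=optics.camera_params(n);T=p["extrinsics"]
    uv=np.atleast_2d(uv).astype(float)
    d=np.c_[(uv[:,0]-p["cx"])/p["fx"],(uv[:,1]-p["cy"])/p["fy"],np.ones(len(uv))]@T[:3,:3].T
    o=T[:3,3];return o+d*((z-o[2])/d[:,2])[:,None]
def proj(n,P):
    p=optics.camera_params(n);T=p["extrinsics"]
    c=(np.atleast_2d(P)-T[:3,3])@T[:3,:3]
    return np.c_[c[:,0]/c[:,2]*p["fx"]+p["cx"],c[:,1]/c[:,2]*p["fy"]+p["cy"]]
E
python3 - <<'E'
import cv2,numpy as np
from h import *
a=cv2.imread("pics/top0.png");b=cv2.imread("pics/scene0.png")
A=cv2.resize(a[100:270,230:350],None,fx=4.5,fy=4.5,interpolation=cv2.INTER_NEAREST) 
A=A[:600,:]
cv2.imwrite("pics/topz.png",cv2.resize(a[100:240,230:350],None,fx=4,fy=4,interpolation=cv2.INTER_CUBIC))
cv2.imwrite("pics/scz.png",cv2.resize(b[165:265,240:380],None,fx=5,fy=5,interpolation=cv2.INTER_CUBIC))
for n,im,s in(("top",a,(291,178)),("scene",b,(312,205))):
    print(n,im[s[1],s[0]])
    c=im[s[1],s[0]].astype(int)
    m=(np.abs(im.astype(int)-c).max(2)<14).astype(np.uint8)
    k,l,st,ce=cv2.connectedComponentsWithStats(m,connectivity=4)
    i=l[s[1],s[0]];mm=(l==i).astype(np.uint8)
    cn=max(cv2.findContours(mm,0,2)[0],key=cv2.contourArea)
    r=cv2.minAreaRect(cn);print(st[i],ce[i],r)
    print(ray(n,ce[i],.066), ray(n,cv2.boxPoints(r),.066) )
E
```

```text
top [211 215 207]
[ 261  158   59   40 1717] [290.8177053  177.28712871] ((289.47998046875, 177.13998413085938), (55.012908935546875, 32.951175689697266), 8.130102157592773)
[[0.57861319 0.05182746 0.066     ]] [[ 0.5417978   0.13513464  0.066     ]
 [ 0.63478807  0.12647251  0.066     ]
 [ 0.61647178 -0.02496162  0.066     ]
 [ 0.52391824 -0.01436754  0.066     ]]
scene [181 186 178]
[290 192  43  28 580] [310.12931034 205.76206897] ((310.52349853515625, 206.1019287109375), (39.75765609741211, 18.98044204711914), 38.36748504638672)
[[0.58105684 0.05237811 0.066     ]] [[ 0.61521653 -0.01389168  0.066     ]
 [ 0.52625997 -0.05307972  0.066     ]
 [ 0.54844239  0.12140434  0.066     ]
 [ 0.6304873   0.15052602  0.066     ]]
```

```bash
ls -la pics
```

```text
total 1276
drwxr-xr-x 2 agent agent   4096 Dec  7 03:59 .
drwxr-xr-x 3 agent agent   4096 Dec  7 03:59 ..
-rw-r--r-- 1 agent agent 409456 Dec  7 03:58 scene0.png
-rw-r--r-- 1 agent agent 325376 Dec  7 03:59 scz.png
-rw-r--r-- 1 agent agent 318515 Dec  7 03:58 top0.png
-rw-r--r-- 1 agent agent 239717 Dec  7 03:59 topz.png
```

View pics/topz.png

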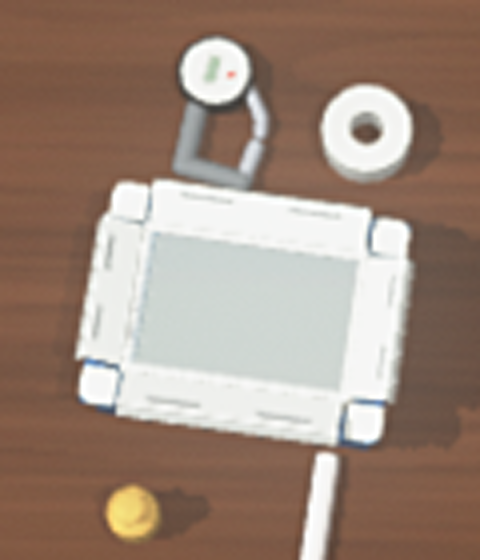

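View pics/scz.png

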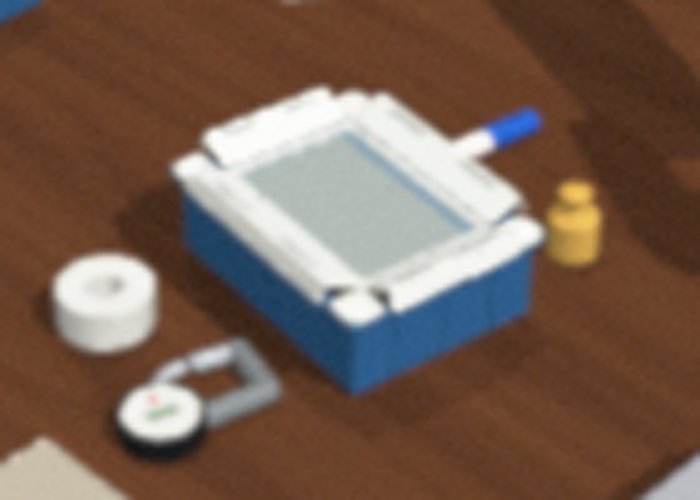

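The zoomed top view shows the window's corners clearly, at about (150,232), (360,262), (340,388) and (130,360). I'll get the yaw and press points from those.

```bash
python3 - <<'E'
from h import *
q=np.array([(150,232),(360,262),(340,388),(130,360)])/4+[230,100]
W=ray("top",q,.066);print(W.round(4))
c=W.mean(0);print(c)
l=(W[0]+W[3]-W[1]-W[2])/2; s=(W[0]+W[1]-W[2]-W[3])/2
print(np.linalg.norm(l),np.linalg.norm(s),np.degrees(np.arctan2(-l[0],l[1])),np.degrees(np.arctan2(s[1],s[0])))
# corner caps (white) outline of box -> blue mask scene check
c=np.array([.5795,.052,0]);
for yaw in(7,8,9):
    t=np.radians(yaw);R=np.array([[np.cos(t),-np.sin(t),0],[np.sin(t),np.cos(t),0],[0,0,1]])
    P={k:c+R@np.array(v) for k,v in dict(front=(-.074,0,.08),back=(.074,0,.08),left=(0,.099,.08),right=(0,-.099,.08)).items()}
    print(yaw,{k:v.round(4) for k,v in P.items()})
t=np.radians(8);R=np.array([[np.cos(t),-np.sin(t),0],[np.sin(t),np.cos(t),0],[0,0,1]])
for n,o,f in(("top",(230,100),4),("scene",(240,165),5)):
    im=cv2.imread("pics/topz.png" if n=="top" else "pics/scz.png")
    pts=[c+R@np.array(v) for v in [(-.074,0,.08),(.074,0,.08),(0,.099,.08),(0,-.099,.08),(0,0,.066),(.082,.107,0),(.082,-.107,0),(-.082,.107,0),(-.082,-.107,0),(.082,.107,.072),(.082,-.107,.072),(-.082,.107,.072),(-.082,-.107,.072),(.054,.079,.0685),(.054,-.079,.0685),(-.054,.079,.0685),(-.054,-.079,.0685)]]
    for u in (proj(n,np.array(pts))-o)*f: cv2.circle(im,tuple(int(round(x)) for x in u),3,(0,0,255),-1)
    cv2.imwrite(f"pics/{n}_ov.png",im)
E
```

```text
[[ 0.632   0.1183  0.066 ]
 [ 0.6143 -0.0277  0.066 ]
 [ 0.5249 -0.016   0.066 ]
 [ 0.5407  0.128   0.066 ]]
[0.57798106 0.05064551 0.066     ]
0.14595765280388365 0.09093399249478835 -6.586480354065356 -6.758201164766908
7 {'front': array([0.5061, 0.043 , 0.08  ]), 'back': array([0.6529, 0.061 , 0.08  ]), 'left': array([0.5674, 0.1503, 0.08  ]), 'right': array([ 0.5916, -0.0463,  0.08  ])}
8 {'front': array([0.5062, 0.0417, 0.08  ]), 'back': array([0.6528, 0.0623, 0.08  ]), 'left': array([0.5657, 0.15  , 0.08  ]), 'right': array([ 0.5933, -0.046 ,  0.08  ])}
9 {'front': array([0.5064, 0.0404, 0.08  ]), 'back': array([0.6526, 0.0636, 0.08  ]), 'left': array([0.564 , 0.1498, 0.08  ]), 'right': array([ 0.595 , -0.0458,  0.08  ])}
```

Both window edges give a yaw of about -6.7°, so I had the wrong sign in the overlay. I'll redraw it.

```bash
python3 - <<'E'
from h import *
c=np.array([.579,.0512,0]);t=np.radians(-6.7);R=np.array([[np.cos(t),-np.sin(t),0],[np.sin(t),np.cos(t),0],[0,0,1]])
L=[(-.074,0,.08),(.074,0,.08),(0,.099,.08),(0,-.099,.08)]
for v in L: print(v,(c+R@np.array(v)).round(4))
ims=[]
for n,o,f in(("top",(230,100),4),("scene",(240,165),5)):
    im=cv2.imread("pics/topz.png" if n=="top" else "pics/scz.png")
    pts=[c+R@np.array(v) for v in L+[(0,0,.066)]+[(a*x,b*y,z) for x,y,z in((.082,.107,0),(.082,.107,.072),(.054,.079,.0685)) for a in(1,-1) for b in(1,-1)]]
    for u in (proj(n,np.array(pts))-o)*f: cv2.circle(im,tuple(int(round(x)) for x in u),3,(0,0,255),-1)
    ims.append(cv2.resize(im,None,fx=500/im.shape[0] if n=="top" else .8,fy=500/im.shape[0] if n=="top" else .8)[:500])
h=min(i.shape[0] for i in ims)
m=np.zeros((500,sum(i.shape[1] for i in ims),3),np.uint8);x=0
for i in ims: m[:i.shape[0],x:x+i.shape[1]]=i;x+=i.shape[1]
print(m.shape);cv2.imwrite("pics/ov2.png",cv2.resize(m,None,fx=.8,fy=.8))
E
```

```text
(-0.074, 0, 0.08) [0.5055 0.0598 0.08  ]
(0.074, 0, 0.08) [0.6525 0.0426 0.08  ]
(0, 0.099, 0.08) [0.5906 0.1495 0.08  ]
(0, -0.099, 0.08) [ 0.5674 -0.0471  0.08  ]
(500, 989, 3)
```

View pics/ov2.png

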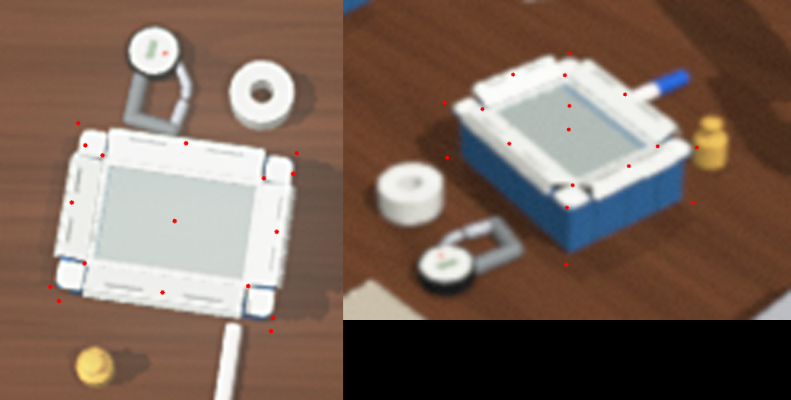

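The overlay matches in both views: the dots land on the lid's corners and rim sides to within a few mm. I'll close the gripper and move over the front side.

Call:
jog_arm(
  series=[0.025,-0.054,0,0.04,0,0.05,-0.108,0,0.08,0,0.075,-0.162,0,0.12,0,0.1,-0.216,0,0.16,0,0.125,-0.27,0,0.2,0,0.15,-0.324,0,0.24,0,0.175,-0.378,0,0.28,0,0.2,-0.432,0,0.29,0],
)

```text
t: 1.1
ee_pos: [0.4568, 0.1634, 0.239]
orientation: [[-0.993, 0.115, -0.0], [0.115, 0.993, 0.0], [0.0, -0.0, -1.0]]
force: [-0.2, -0.3, -0.0]
grip_width: 0.0
```

Call:
jog_arm(
  series=[0.024,-0.052,-0.02,0,0,0.049,-0.105,-0.06,0,0,0.049,-0.105,-0.1,0,0,0.049,-0.105,-0.12,0,0,0.049,-0.105,-0.12,0,0,0.049,-0.105,-0.12,0,0],
)

```text
t: 1.85
ee_pos: [0.5062, 0.0604, 0.1203]
orientation: [[-0.993, 0.115, 0.002], [0.115, 0.993, -0.0], [-0.002, 0.0, -1.0]]
force: [-0.4, 1.3, 0.0]
grip_width: 0.0
```

```bash
python3 - <<'E'
from h import *
a=optics.grab_frame("scene")[155:255,230:370,::-1];b=optics.grab_frame("top")[110:230,230:350,::-1]
m=np.zeros((480,1000,3),np.uint8)
m[:400,:560]=cv2.resize(a,None,fx=4,fy=4);m[:400,580:980]=cv2.resize(b,(400,400))
cv2.imwrite("pics/f1.png",cv2.resize(m,(800,384)))
E
```

```text
(no output)
```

View pics/f1.png

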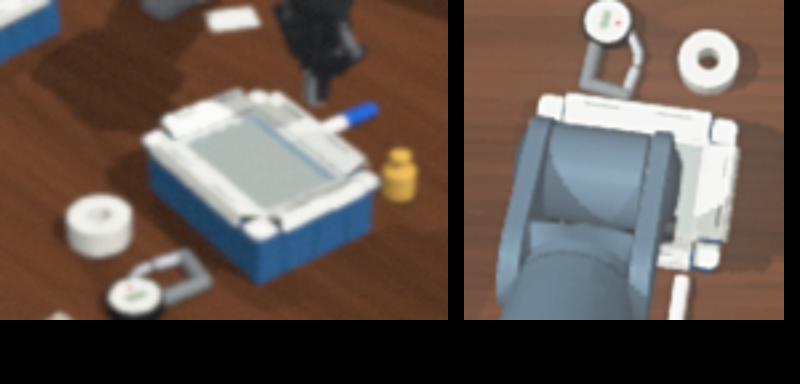

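In the scene view the closed fingertips at (315,95) hang just above the middle of the front side. I'll go down slowly.

Call:
jog_arm(
  series=[0,0,-0.015,0,0,0,0,-0.026,0,0,0,0,-0.03,0,0,0,0,-0.032,0,0,0,0,-0.034,0,0,0,0,-0.036,0,0],
)

```text
t: 2.7
ee_pos: [0.5051, 0.0604, 0.0831]
orientation: [[-0.993, 0.115, -0.002], [0.115, 0.993, 0.0], [0.002, -0.0, -1.0]]
force: [-0.8, 0.2, 1.2]
grip_width: 0.0002
```

Call:
jog_arm(
  series=[0,0,-0.001,0,0,0,0,-0.002,0,0,0,0,-0.003,0,0,0,0,-0.003,0,0],
)

```text
t: 3.2
ee_pos: [0.5056, 0.0602, 0.0802]
orientation: [[-0.993, 0.116, 0.0], [0.116, 0.993, 0.0], [-0.0, 0.0, -1.0]]
force: [0.3, -0.4, -0.2]
grip_width: -0.0002
```

Call:
jog_arm(
  series=[0,0,-0.001,0,0,0,0,-0.002,0,0,0,0,-0.002,0,0],
)

```text
t: 3.58
ee_pos: [0.5058, 0.0602, 0.0799]
orientation: [[-0.993, 0.115, -0.001], [0.115, 0.993, -0.0], [0.001, -0.0, -1.0]]
force: [-6.6, 0.7, 12.8]
grip_width: 0.0002
```

```bash
cat > look.py <<'E'
from h import *
import sys
a=optics.grab_frame("scene")[165:265,240:380,::-1]
cv2.imwrite(sys.argv[1],cv2.resize(a,None,fx=5,fy=5,interpolation=cv2.INTER_CUBIC))
E
python3 look.py pics/f2.png
```

```text
(no output)
```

View pics/f2.png

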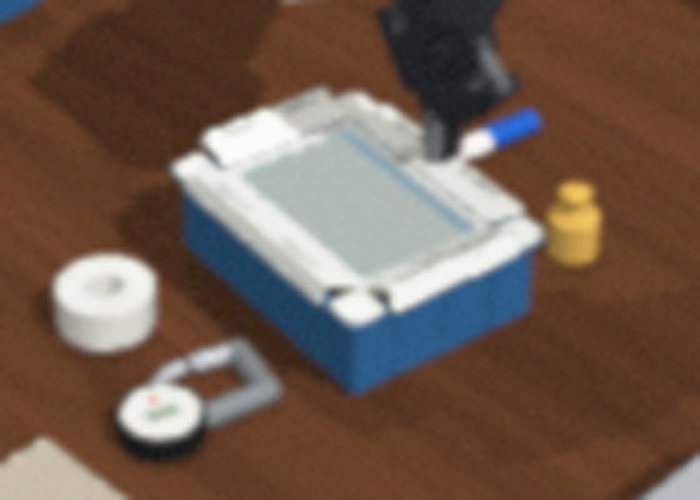

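The tip stopped firmly at 0.072 m with 12.8 N, so the front side is flat. The right side is next, at (0.567, -0.047).

Call:
jog_arm(
  series=[0,0,0.02,0,0,0,0,0.05,0,0,0.03,-0.053,0.05,0,0,0.0615,-0.107,0.05,0,0,0.0615,-0.107,0.04,0,0,0.0615,-0.107,0.025,0,0,0.0615,-0.107,0.018,0,0],
)

```text
t: 4.5
ee_pos: [0.5654, -0.0455, 0.0942]
orientation: [[-0.993, 0.114, -0.003], [0.114, 0.993, 0.001], [0.003, 0.001, -1.0]]
force: [1.1, -0.1, 1.0]
grip_width: -0.0002
```

```bash
python3 look.py pics/f3.png
```

```text
(no output)
```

View pics/f3.png

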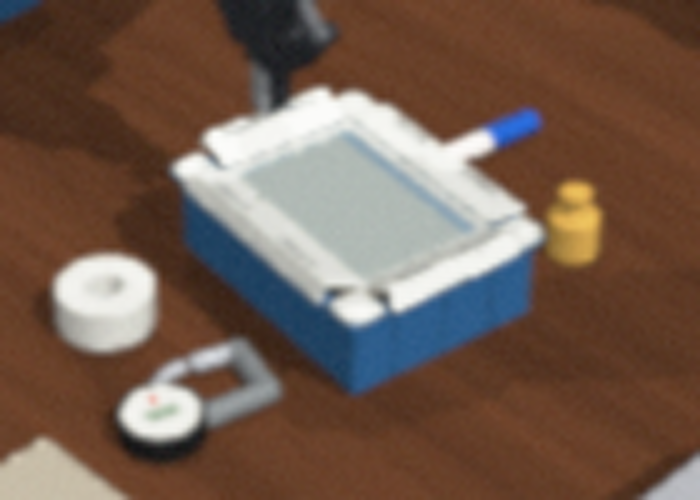

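```bash
python3 - <<'E'
from h import *
from workcell import sensors
s=sensors.get_state();p=s["ee_pos"]-[0,0,.008];print(p)
print((proj("scene",[p,[.5674,-.0471,.08],[.5055,.0598,.072]])-[240,165])*5)
b=optics.grab_frame("top")[130:230,230:350,::-1]
cv2.imwrite("pics/t3.png",cv2.resize(b,None,fx=5,fy=5,interpolation=cv2.INTER_CUBIC))
E
```

```text
[ 0.56514287 -0.04535039  0.08571286]
[[269.66374308 108.7658779 ]
 [265.57015291 115.88137113]
 [439.74204989 156.55013115]]
```

View pics/t3.png

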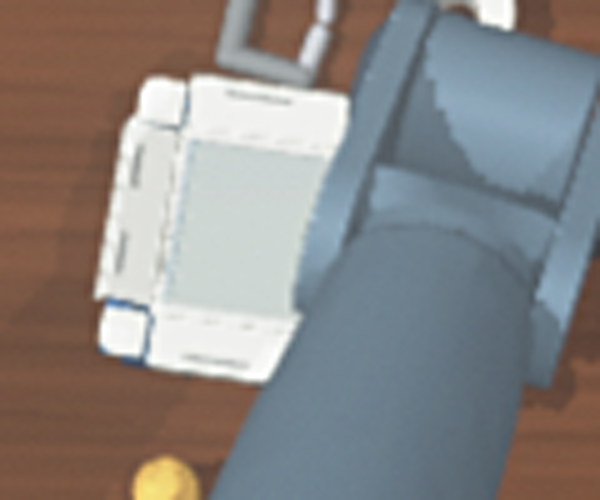

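The tip projects to (270,109), which is on the right side's press area, and the front side now looks level. Pressing the right side.

Call:
jog_arm(
  series=[0,0,-0.004,0,0,0,0,-0.007,0,0,0,0,-0.01,0,0,0,0,-0.013,0,0,0,0,-0.015,0,0,0,0,-0.017,0,0,0,0,-0.018,0,0,0,0,-0.018,0,0],
)

```text
t: 5.6
ee_pos: [0.5674, -0.0467, 0.0799]
orientation: [[-0.993, 0.115, -0.0], [0.115, 0.993, -0.0], [0.0, -0.0, -1.0]]
force: [-6.5, 0.9, 11.9]
grip_width: 0.0002
```

The same firm stop. Now the back side.

Call:
jog_arm(
  series=[0,0,0.02,0,0,0,0,0.05,0,0,0.0425,0.045,0.05,0,0,0.085,0.0895,0.05,0,0,0.085,0.0895,0.04,0,0,0.085,0.0895,0.025,0,0,0.085,0.0895,0.018,0,0],
)

```text
t: 6.48
ee_pos: [0.6504, 0.042, 0.0944]
orientation: [[-0.993, 0.117, -0.003], [0.117, 0.993, 0.0], [0.003, -0.0, -1.0]]
force: [0.6, 0.3, -0.1]
grip_width: 0.0001
```

Call:
jog_arm(
  series=[0,0,-0.004,0,0,0,0,-0.007,0,0,0,0,-0.01,0,0,0,0,-0.013,0,0,0,0,-0.015,0,0,0,0,-0.017,0,0,0,0,-0.018,0,0,0,0,-0.018,0,0],
)

```text
t: 7.48
ee_pos: [0.6524, 0.0427, 0.08]
orientation: [[-0.993, 0.115, 0.0], [0.115, 0.993, -0.0], [-0.0, -0.0, -1.0]]
force: [-3.6, -0.8, 10.3]
grip_width: 0.0002
```

```bash
python3 look.py pics/f4.png
```

```text
(no output)
```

View pics/f4.png

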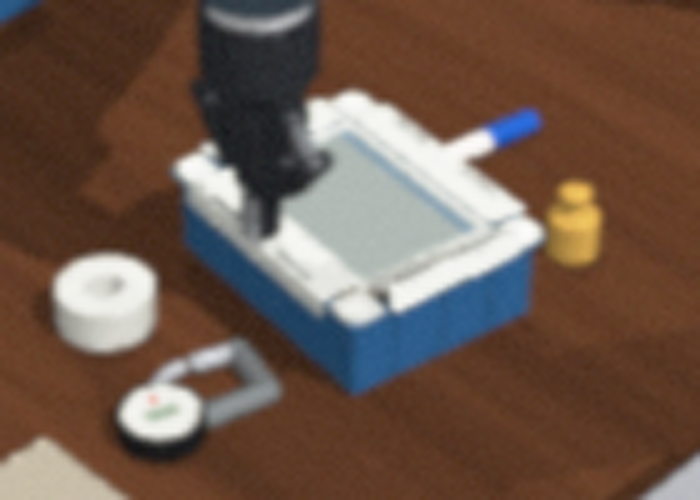

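The fingers at (262,230) are on the back side, which is now level with its corners, and the box hasn't moved. The left side is last: from (0.6525, 0.0425) to (0.5906, 0.1495).

Call:
jog_arm(
  series=[0,0,0.02,0,0,0,0,0.05,0,0,-0.031,0.053,0.05,0,0,-0.062,0.107,0.05,0,0,-0.062,0.107,0.04,0,0,-0.062,0.107,0.025,0,0,-0.062,0.107,0.018,0,0],
)

```text
t: 8.4
ee_pos: [0.5899, 0.1487, 0.0947]
orientation: [[-0.993, 0.117, -0.002], [0.117, 0.993, -0.0], [0.002, -0.0, -1.0]]
force: [0.6, 0.1, 1.4]
grip_width: 0.0
```

Call:
jog_arm(
  series=[0,0,-0.004,0,0,0,0,-0.007,0,0,0,0,-0.01,0,0,0,0,-0.013,0,0,0,0,-0.015,0,0,0,0,-0.017,0,0,0,0,-0.018,0,0,0,0,-0.018,0,0],
)

```text
t: 9.4
ee_pos: [0.5906, 0.1495, 0.0799]
orientation: [[-0.993, 0.116, 0.0], [0.116, 0.993, -0.0], [-0.0, -0.0, -1.0]]
force: [-4.8, -0.3, 11.2]
grip_width: 0.0001
```

Stopped flat again. I'll raise the arm and pull it clear toward its start so I can check with both cameras.

Call:
jog_arm(
  series=[0,0,0.03,0,0,0,0,0.08,0,0,0,0,0.13,0,0,-0.03,0.04,0.16,0,0,-0.06,0.09,0.16,0,0,-0.09,0.14,0.16,0,0,-0.12,0.19,0.16,0,0,-0.15,0.24,0.16,0,0],
)

```text
t: 10.4
ee_pos: [0.4391, 0.3908, 0.238]
orientation: [[-0.993, 0.116, 0.0], [0.116, 0.993, -0.0], [-0.0, -0.0, -1.0]]
force: [0.8, 0.0, 0.7]
grip_width: 0.0001
```

Call:
jog_arm(
  series=[-0.03,0.05,0,0,0,-0.06,0.1,0,0,0,-0.09,0.14,0,0,0,-0.12,0.18,0,0,0,-0.15,0.2,0,0,0,-0.17,0.21,0,0,0,-0.17,0.21,0,0,0,-0.17,0.21,0,0,0],
)

```text
t: 11.4
ee_pos: [0.2711, 0.5991, 0.2382]
orientation: [[-0.993, 0.117, 0.0], [0.117, 0.993, -0.0], [-0.0, -0.0, -1.0]]
force: [0.6, 1.1, -0.0]
grip_width: -0.0001
```

```bash
python3 look.py pics/f5.png; python3 - <<'E'
from h import *
f=optics.grab_frame("top")[:,:,::-1]; b=f[100:240,230:350]; d=f[130:225,425:535]
m=np.zeros((560,800,3),np.uint8);m[:,:480]=cv2.resize(b,None,fx=4,fy=4,interpolation=cv2.INTER_CUBIC)
m[:266,490:798]=cv2.resize(d,(308,266));cv2.imwrite("pics/t5.png",m)
a=cv2.imread("pics/top0.png");df=cv2.absdiff(a,np.ascontiguousarray(f)).max(2)[60:260,230:540]
print((df>60).sum())
E
```

```text
50
```

View pics/f5.png

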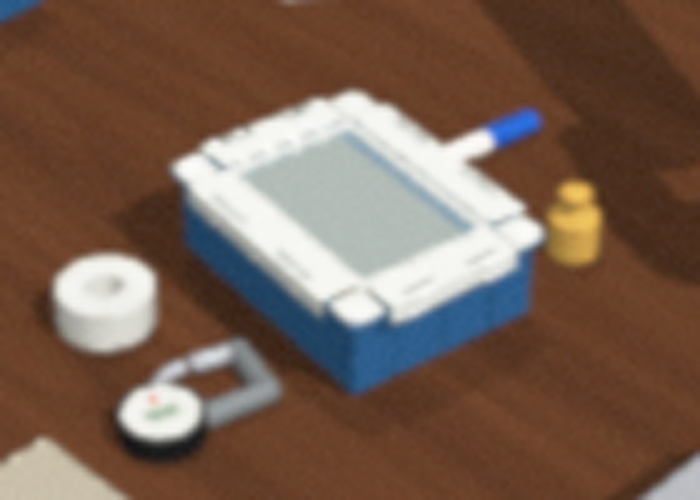

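View pics/t5.png

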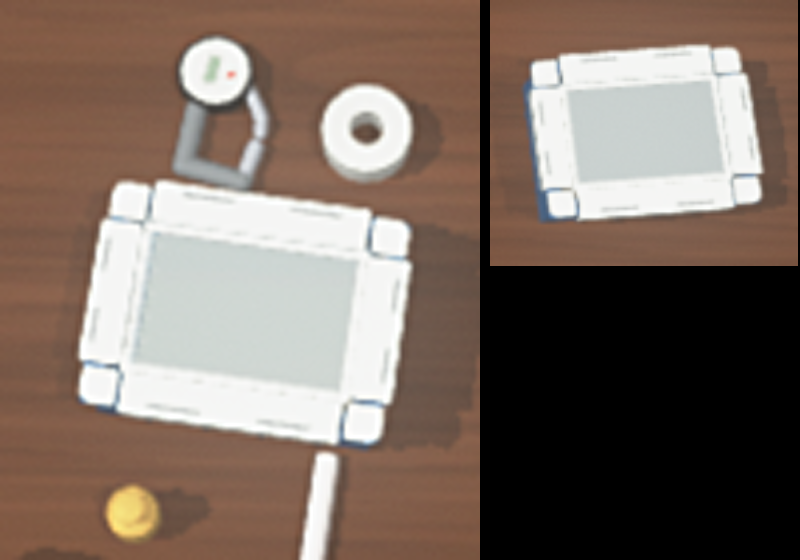

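Both views show all four sides level with the corner caps, like the done box. The box and its neighbours haven't moved. Signing off.

```bash
python3 -c "
from workcell import workorder;print(workorder.sign_off())"
```

```text
the job is handed in; nothing more can be done
None
```

I pressed all four rim sides of the blue sample box's lid flat with the closed fingertips, in the order front, right, back, left, and handed the job in at about 11.5 s. Each side came to a firm stop with the fingertips at 72 mm, the height given for shut. The measured vertical force there was 10–13 N, far below the 80 N crack limit.

- **Lid:** the last pictures, with the arm back near its start and clear of the box, show all four sides level with the corner caps. They look the same as on the shut box.
- **Bench:** the box, gauge, weight, label roll, marker and shut box are where they were. Almost nothing changed in the top view of the box area (50 pixels differ strongly). I didn't check the plate and brush separately, but the arm only passed over the plate, about 0.23 m up, and didn't go near the brush.
- **Not measured:** the rim angles can't be read directly, so "clicked shut" rests on the stop height and the pictures. No check failed or disagreed, apart from a yaw sign I had wrong in a first overlay and corrected before moving.

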